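# Lid the jars on the kiln shelf

### The job

The four clay jars on the grey kiln shelf go into the kiln with their lids on. Take the four knobbed lids one by one from the plywood board and set each, knob up and fully home, on the jar whose mouth it fits. Lower the lids gently instead of dropping them, and leave the jars, the kiln prop and the small glaze dish standing where they are.

Things in the scene. Friction and masses are not known exactly. Their poses are not given: they have to be found in the camera images.
- honey_lid: Smallest of 4 loose round lids, plain cream clay, cap 66 mm across; fits the honey jar. Origin: centre of underside, z up. Heights above it: flange 0-10 mm, tapering from 44 mm across at its top to 32 at the bottom; domed cap 10-18; knob 18-44, on the axis, 26 wide at 32-41. Lies knob up on the plywood board (top 15 mm above the table). 80 g. Home, its origin is 10 mm below the jar's rim.
- honey_jar: Smallest jar: a round-bellied honey pot, 80 mm across the belly; open, plain cream clay, loose, standing on the grey kiln shelf (top 18 mm above the table). Origin: centre of its underside, z up along its axis. Rim 82 mm above the origin, 64 mm across outside, 52 inside. 260 g.
- sugar_lid: Second smallest of 4 loose round lids, plain cream clay, cap 82 mm across; fits the sugar jar. Origin: centre of underside, z up. Heights above it: flange 0-10 mm, tapering from 60 mm across at its top to 48 at the bottom; domed cap 10-18; knob 18-44, on the axis, 26 wide at 32-41. Lies knob up on the plywood board (top 15 mm above the table). 110 g. Home, its origin is 10 mm below the jar's rim.
- sugar_jar: Low, nearly straight sugar pot, 90 mm across the body; open, plain cream clay, loose, standing on the grey kiln shelf (top 18 mm above the table). Origin: centre of its underside, z up along its axis. Rim 74 mm above the origin, 80 mm across outside, 68 inside. 340 g.
- ginger_lid: Second largest of 4 loose round lids, plain cream clay, cap 98 mm across; fits the ginger jar. Origin: centre of underside, z up. Heights above it: flange 0-10 mm, tapering from 76 mm across at its top to 64 at the bottom; domed cap 10-18; knob 18-44, on the axis, 26 wide at 32-41. Lies knob up on the plywood board (top 15 mm above the table). 150 g. Home, its origin is 10 mm below the jar's rim.
- ginger_jar: Tall ginger jar, wide shoulder 116 mm across, narrower mouth; open, plain cream clay, loose, standing on the grey kiln shelf (top 18 mm above the table). Origin: centre of its underside, z up along its axis. Rim 100 mm above the origin, 96 mm across outside, 84 inside. 550 g.
- crock_lid: Largest of 4 loose round lids, plain cream clay, cap 114 mm across; fits the crock jar. Origin: centre of underside, z up. Heights above it: flange 0-10 mm, tapering from 92 mm across at its top to 80 at the bottom; domed cap 10-18; knob 18-44, on the axis, 26 wide at 32-41. Lies knob up on the plywood board (top 15 mm above the table). 200 g. Home, its origin is 10 mm below the jar's rim.
- crock_jar: Widest-mouthed jar: a crock 120 mm across with two small lug handles on its sides (144 mm over them, along its y axis); open, plain cream clay, loose, standing on the grey kiln shelf (top 18 mm above the table). Origin: centre of its underside, z up along its axis. Rim 90 mm above the origin, 112 mm across outside, 100 inside. 700 g.
- kiln_prop: Bystander: a loose hollow cylinder of cream fireclay, 30 mm across and 55 mm high, standing on the kiln shelf in the middle of the four jars. Origin: centre of its underside.
- small_dish: Bystander: a small loose glaze dish, green saucer 55 mm across with a cream collar 35 mm across, no knob, 17 mm high, on the plywood board in the middle of the four lids. Origin: centre of its underside.
Things that resemble listed ones, but are neither listed nor needed, are in the scene too. What is shaped like the honey_lid but yellow is not meant. What is shaped like the sugar_lid but purple is not meant.

How it is judged (in metres and radians):
At the end, for the whole second after the job is handed in: Each lid is level (0.06 rad) on its own jar, within 8 mm of its axis, underside 7.5 to 13 mm below the rim, released and at rest; jars upright (0.06 rad) and within 30 mm, kiln prop and small dish within 25 mm, of where they stood (z of honey_lid in the frame of honey_jar between 0.069 and 0.0745 m and horizontal distance between honey_lid and honey_jar below 0.008 m and angle between each of honey_lid, honey_jar, sugar_lid, sugar_jar, ginger_lid, ginger_jar, crock_lid, crock_jar's own z axis and vertical below 0.06 rad and distance of each of honey_jar, sugar_jar, ginger_jar, crock_jar from where it was at the start of the episode below 0.03 m and linear speed of each of honey_lid, sugar_lid, ginger_lid, crock_lid below 0.02 m/s and z of sugar_lid in the frame of sugar_jar between 0.061 and 0.0665 m and horizontal distance between sugar_lid and sugar_jar below 0.008 m and z of ginger_lid in the frame of ginger_jar between 0.087 and 0.0925 m and horizontal distance between ginger_lid and ginger_jar below 0.008 m and z of crock_lid in the frame of crock_jar between 0.077 and 0.0825 m and horizontal distance between crock_lid and crock_jar below 0.008 m and distance of each of kiln_prop, small_dish from where it was at the start of the episode below 0.025 m); the robot touches nothing.
It fails at once if a lid is dropped (falls freely faster than 0.6 m/s) ((linear speed of honey_lid above 0.6 m/s and contact force between the fingers and honey_lid below 0.1 N) or (linear speed of sugar_lid above 0.6 m/s and contact force between the fingers and sugar_lid below 0.1 N) or (linear speed of ginger_lid above 0.6 m/s and contact force between the fingers and ginger_lid below 0.1 N) or (linear speed of crock_lid above 0.6 m/s and contact force between the fingers and crock_lid below 0.1 N)).
It fails at once if a jar is tipped by more than about 17 degrees or pushed more than 30 mm from its place (angle between any of honey_jar, sugar_jar, ginger_jar, crock_jar's own z axis and vertical above 0.3 rad or distance of any of honey_jar, sugar_jar, ginger_jar, crock_jar from where it was at the start of the episode above 0.03 m).
It fails at once if the kiln prop or the small glaze dish is pushed more than 25 mm or knocked over (distance of any of kiln_prop, small_dish from where it was at the start of the episode above 0.025 m or angle between any of kiln_prop, small_dish's own z axis and vertical above 0.3 rad).
It also fails if it takes over 109 s, if anything falls off the work surface, if the arm or the gripper's body presses on something with over 40 N, if the wrist force passes 120 N, or if a joint passes its speed limit or range.

### The arm

A 7-joint arm with a two-finger parallel gripper is mounted at the origin on the work surface. World frame = base frame: x ahead of the robot, y to its left, z up, the work surface at z = 0. Lengths are in m, angles in degrees, forces in N, time in s.
With the tool pointing down it reaches from about 0.35 to 0.9 m from the base axis. Payload 8.1 kg.
Tool frame: the origin (TCP) lies midway between the tips of the shut fingers; the grasp point (between the pads) lies 19 mm behind it; z points along the fingers, y is the direction in which the jaws open and shut (so a half turn about z gives the same grasp; the last joint's range is limited). The gripper opens to 85 mm and grips with 20 to 120 N. Pads are 22 mm wide; open, the fingers measure 114 mm over their backs; the gripper's body (76 mm by 85 mm) begins 54 mm behind the grasp point. The pads swing forward as they close: fully open they stand 13 mm farther back than shut.
Start: joints at [-79.332, 24.895, 1.432, 90.138, -0.665, 64.973, -4.303], TCP at [0.178, 0.599, 0.231] pointing down, gripper open.
Joint ranges: [-149.89, 149.89], [-25.12, 119.58], [-72.63, 75.52], [4.76, 147.25], [-75.54, 255.54], [6.69, 114.76], [-157.13, 157.13]. Speed limits (degrees/s): [127.2, 127.2, 172.46, 172.46, 180, 180, 180].

### API

Orientations are given as a 3x3 rotation matrix whose columns are the frame's x, y, z axes.
In Python, from plant import arm, snapshot, job, recognise, regions_of, spot_point gives the robot as it stands.
- The arm moves only by the tool move_arm, never from a script. Its argument "steps" is a list of rows, each a list of 7 numbers: the shift along the tool's x, y, z in units of 0.2 m (1.0 is 0.2 m), then the turn, a rotation vector about the tool's x, y, z in units of 0.5 rad (1.0 is 0.5 rad), then the closure in counts, from 0 (fully open) to 255 (shut). In form: [[tx, ty, tz, wx, wy, wz, grip], ...]. A call has 1 to 20 rows; each row is the pose to reach, as a shift and turn from the pose commanded when the call began, along the tool's axes at that moment; what a row does not reach only later rows make up. A row lasts 1/10 s, in which the tool goes at most 50 mm and 8.59 degrees, less where a joint would pass 70% of its speed; a pose out of reach is approached as far as the arm can. A call with a number of a shift or a turn outside -1 to 1 is refused whole. A call with a gripper value outside its range is refused whole. The fingers move at their own pace and stop on an object; "squeeze" is the grip in N (left out, the last holds). Time passes only in rows, so rows that repeat a pose let the fingers close. It gives the time, the measured TCP pose, the force and the opening at its end, in the units of the state.
- arm.get_obs(): the state, without advancing time (a new reading comes with each control period).
- snapshot(name): name is "scene" or "side" or "wrist"; returns a dict with "img" (420x560x3 uint8, red, green, blue), "z_map" (420x560 float32, m along the optical axis (not along the pixel's ray), 0 where there is no reading), "K" (3x3 intrinsics, pixels), "R" (3x3) and "t" (3): a world point X has camera coordinates R X + t; the wrist camera has in their place "tool_from_camera" (4x4, takes a point from camera to tool coordinates, whose origin is the TCP and whose axes are the flange's). Camera axes: x right, y down, z forward; pixel columns grow to the right and rows downward; lengths in m; the calibration is good to about 2 mm. A picture is of the moment at which its call begins: read the wrist's pose just before it.
- job.job_done(): hands the job in, once; it reports no verdict.
Trained networks look in the newest picture that a camera, given by its name, has taken for a name from the list of things; names that differ only in an ending like _2 or _b are one class to them, and where a whole thing is asked for, a point or a joint stands for the part that bears it (a point fixed in the world has none). Each returns a list of dicts, best first, with "conf" (0 to 1); they miss things now and then, are a little off and sometimes report something else, mostly with a low value. They report only what shows in the picture. A call takes as long as a camera call. They do not tell look-alikes from the thing itself.
- recognise(camera, name): "position" ([x, y, z] in m, in world coordinates, good to about 4 mm: the middle of the surface that is visible of it).
- regions_of(camera, name): "region" (420x560 bool, what is visible of it).
- spot_point(camera, name): "position" ([x, y, z] in m, in world coordinates, good to about 4 mm: a listed point, or the origin of a listed thing).
The state is a dict: "t": time; "joint_positions": joint angles; "qvel": joint speeds; "joint_efforts": joint torques, N m; "position": TCP position; "ee_rot": TCP orientation; "force": force on the tool from outside, world axes, zero at the start; "torque": the same for the moment, N m; "grip_width": finger opening in m.
Only numpy, scipy, OpenCV 4.12 (cv2) and the standard library are available. Lean on these libraries where they do the work, as an engineer would, in place of code of your own. Each camera call takes 0.05 s, during which the arm holds its last target. There are 200 camera calls.

## Working session

There is one attempt and no reset: what is moved stays moved. The work goes in short steps, Python scripts to look and compute and a tool call to move; the robot and the scene stay as the last step left them, time stands still between calls to the robot, and variables do not carry over. Pictures are saved under pics/ and viewed, about 12 in all and at most 16, crops included, and the job is handed in when it is done.

Besides the shell and the picture viewer there is one more tool, called after "Call:" as name(argument=value, ...) on one line, values as JSON. move_arm: Moves the arm, as the interface text tells. Shifts and turns lie within -1 to 1; 1 stands for 0.2 m of shift or 0.5 rad of turn. Its arguments: {"type":"object","properties":{"steps":{"type":"array"},"squeeze":{"type":"number"}},"required":["steps"]}

```bash
ls; mkdir -p pics
python3 - <<'E'
from plant import arm, snapshot
import cv2, numpy as np
o=arm.get_obs(); print(o['t'],o['position'],o['ee_rot'],o['grip_width'],o['force'])
for n in ['scene','side']:
    s=snapshot(n); cv2.imwrite(f'pics/{n}0.png',s['img'][:,:,::-1]); print(n,s['K'].tolist(),(-s['R'].T@s['t']))
E
```

```text
pics
0.0 [0.17789111 0.59861395 0.23052609] [[-9.58577118e-01  2.84832952e-01 -3.15190837e-04]
 [ 2.84833092e-01  9.58575872e-01 -1.55142231e-03]
 [-1.39761864e-04 -1.57693470e-03 -9.99998747e-01]] 0.08528495081396009 [-0.9054011  -0.218849    0.24432206]
scene [[412.9866051966265, 0.0, 278.375839286539], [0.0, 412.9866051966265, 209.20569457600303], [0.0, 0.0, 1.0]] [1.23145482 0.10791495 0.77560755]
side [[435.5582673467497, 0.0, 281.5868280832896], [0.0, 435.5582673467497, 210.7257597633327], [0.0, 0.0, 1.0]] [0.3641675  0.6478097  0.68838925]
```

View pics/scene0.png

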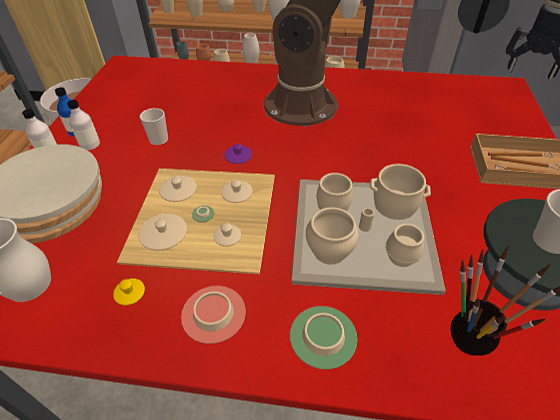

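View pics/side0.png

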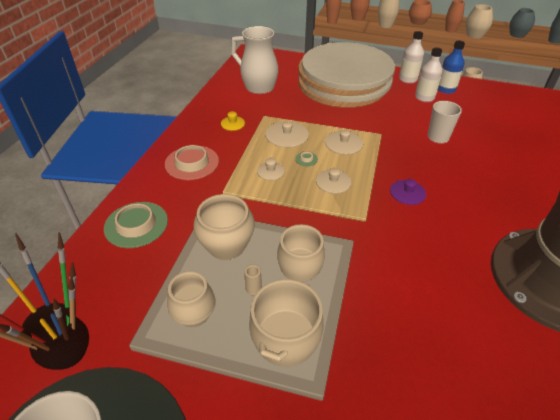

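The scene view shows the lids on the board at (177,187), (237,189), (162,231) and (227,234), with the dish at (203,213). The jars are at (335,190), (400,190), (332,235) and (406,243), with the prop at (367,218). The look-alikes are off the board: yellow at (128,290) and purple at (237,153). Next I measure from both depth maps.

```bash
cat > h.py <<'E'
import numpy as np, cv2
from plant import arm, snapshot, recognise, regions_of
from scipy.optimize import least_squares
def cloud(s):
    z=s['z_map']; v,u=np.nonzero(z>0); d=z[v,u]; K=s['K']
    p=np.stack([(u-K[0,2])/K[0,0]*d,(v-K[1,2])/K[1,1]*d,d],1)
    return p,u,v
def world(s):
    p,u,v=cloud(s); return (p-s['t'])@s['R'],u,v
def circ(q):
    f=least_squares(lambda a:np.hypot(q[:,0]-a[0],q[:,1]-a[1])-a[2],[*q[:,:2].mean(0),.04],loss='soft_l1',f_scale=.002)
    return f.x
E
python3 - <<'E'
from h import *
names=['honey','sugar','ginger','crock']
for cam in ['scene','side']:
    s=snapshot(cam); W,u,v=world(s); img=s['img']
    t=W[(W[:,2]<.1)&(W[:,2]>-.05)]
    for n in names:
      for part in ['lid','jar']:
        r=regions_of(cam,f'{n}_{part}'); 
        for k in r[:2]:
            m=k['region'][v,u]; 
            if not m.any(): continue
            P=W[m]; P=P[(P[:,2]>.0)&(P[:,2]<.3)]
            zt=np.percentile(P[:,2],99.); 
            px=(u[m].mean().round(),v[m].mean().round())
            if part=='lid':
                q=P[P[:,2]>zt-.006]; c=P[P[:,2]<zt-.012]; cc=circ(c[[i for i in range(len(c))]]) if 0 else None
                h=cv2.minEnclosingCircle(P[:,:2].astype(np.float32))
                print(cam,n,part,round(k['conf'],2),px,'ztop',zt.round(4),'knob',q.mean(0).round(4),'encl',np.round(h[0],4),round(2*h[1],4))
            else:
                q=P[P[:,2]>zt-.005]; a=circ(q)
                print(cam,n,part,round(k['conf'],2),px,'ztop',zt.round(4),'rim',a[:2].round(4),'dia',(2*a[2]).round(4),len(q))
    for n in ['kiln_prop','small_dish']:
        for k in recognise(cam,n)[:1]: print(cam,n,k)
o=arm.get_obs();print(o['t'])
E
```

```text
scene honey lid 0.75 (np.float64(227.0), np.float64(235.0)) ztop 0.06 knob [ 0.6276 -0.1077  0.0574] encl [ 0.6197 -0.1098] 0.0777
scene honey lid 0.66 (np.float64(128.0), np.float64(292.0)) ztop 0.045 knob [ 0.797  -0.2877  0.0426] encl [ 0.7975 -0.2922] 0.0737
scene honey jar 0.58 (np.float64(405.0), np.float64(245.0)) ztop 0.1011 rim [0.6335 0.295 ] dia 0.0572 210
scene sugar lid 0.94 (np.float64(238.0), np.float64(154.0)) ztop 0.0442 knob [ 0.3086 -0.1501  0.042 ] encl [ 0.3066 -0.1499] 0.0846
scene sugar lid 0.66 (np.float64(236.0), np.float64(192.0)) ztop 0.0594 knob [ 0.4782 -0.1173  0.0573] encl [ 0.4757 -0.1176] 0.0824
scene sugar jar 0.64 (np.float64(335.0), np.float64(192.0)) ztop 0.0928 rim [0.4848 0.1344] dia 0.0733 184
scene ginger lid 0.67 (np.float64(177.0), np.float64(189.0)) ztop 0.059 knob [ 0.4854 -0.2737  0.057 ] encl [ 0.4733 -0.2758] 0.1197
scene ginger jar 0.69 (np.float64(332.0), np.float64(235.0)) ztop 0.119 rim [0.6384 0.1336] dia 0.0894 318
scene crock lid 0.79 (np.float64(162.0), np.float64(232.0)) ztop 0.0592 knob [ 0.6345 -0.2645  0.0575] encl [ 0.6252 
[... 1024 characters left out ...]
p.float64(252.0), np.float64(279.0)) ztop 0.1074 rim [0.3818 0.3203] dia 0.2872 6
side ginger lid 0.61 (np.float64(343.0), np.float64(142.0)) ztop 0.0596 knob [ 0.4839 -0.2716  0.0581] encl [ 0.4904 -0.2857] 0.1228
side ginger jar 0.55 (np.float64(224.0), np.float64(226.0)) ztop 0.1198 rim [0.6374 0.1352] dia 0.0896 451
side crock lid 0.92 (np.float64(286.0), np.float64(134.0)) ztop 0.0602 knob [ 0.6334 -0.2624  0.0582] encl [ 0.6347 -0.2646] 0.1147
side crock jar 0.76 (np.float64(286.0), np.float64(322.0)) ztop 0.1099 rim [0.465  0.2918] dia 0.1051 811
side kiln_prop {'position': [0.4841, 0.1481, 0.0634], 'conf': 0.65}
side small_dish {'position': [0.5597, -0.177, 0.0241], 'conf': 0.65}
1.2
```

Both views agree to about 2 mm. The heights also check out: knob tops at 59–60 mm (59 expected), and rims at 92, 100, 108 and 118 mm. The lid candidates are:

| Lid | Candidates (scene pixels) | Choice |
|---|---|---|
| honey | (227,235) cream, (128,292) yellow | (227,235), since the cream one on the board fits |
| sugar | (236,192) cream, (238,154) purple | (236,192), since the cream one on the board fits |

I confirm this in one crop and start moving over the jars.

Run:
```python
import cv2
i=cv2.imread('pics/scene0.png')[130:310,95:295]; cv2.imwrite('pics/crop1.png',cv2.resize(i,None,fx=3,fy=3,interpolation=cv2.INTER_CUBIC))
```

```text
(no output)
```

View pics/crop1.png

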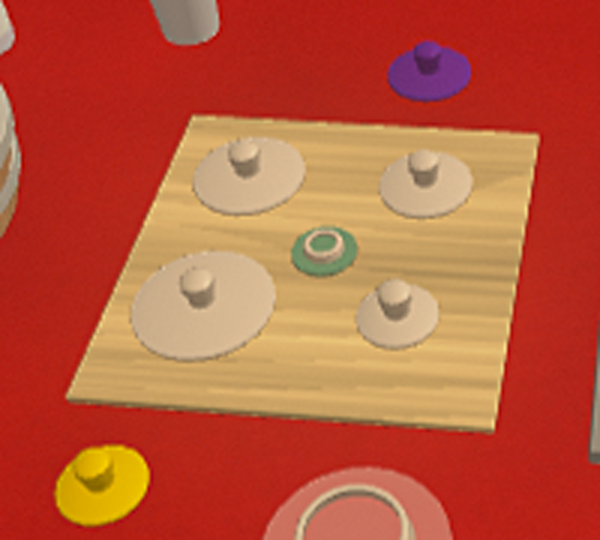

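Call:
move_arm(steps=[[0,0,-0.2,0,0,-0.3,0],[0,0,-0.4,0,0,-0.578,0],[0,0,-0.5,0,0,-0.578,0],[0,0,-0.5,0,0,-0.578,0],[0,0,-0.5,0,0,-0.578,0]])

```text
t: 1.7
position: [0.178, 0.5991, 0.3313]
ee_rot: [[-1.0, 0.0, 0.0], [0.0, 1.0, 0.0], [-0.0, 0.0, -1.0]]
force: [0.4, -0.1, -0.7]
grip_width: 0.0853
```

The crop shows four cream lids on the board in crop coordinates: ginger (245,170), sugar (425,180), crock (205,300) and honey (397,310). The yellow and purple lids lie off the board. The tool is now aligned with the world axes (tool x = −x, y = y, z = −z), so I move over the jars.

Call:
move_arm(steps=[[-0.17,-0.17,0,0,0,0,0],[-0.34,-0.34,0,0,0,0,0],[-0.5,-0.5,0,0,0,0,0],[-0.67,-0.67,0,0,0,0,0],[-0.84,-0.84,0,0,0,0,0],[-1,-1,0,0,0,0,0]])

```text
t: 2.3
position: [0.379, 0.3967, 0.3299]
ee_rot: [[-1.0, 0.001, -0.001], [0.001, 1.0, -0.002], [0.001, -0.002, -1.0]]
force: [0.9, 1.0, -0.0]
grip_width: 0.0853
```

Call:
move_arm(steps=[[-0.17,-0.17,0,0,0,0,0],[-0.34,-0.34,0,0,0,0,0],[-0.5,-0.5,0,0,0,0,0],[-0.67,-0.67,0,0,0,0,0],[-0.84,-0.84,0,0,0,0,0],[-0.88,-0.92,0,0,0,0,0],[-0.88,-0.92,0,0,0,0,0],[-0.88,-0.92,0,0,0,0,0],[-0.88,-0.92,0,0,0,0,0]])

```text
t: 3.2
position: [0.5529, 0.2167, 0.3306]
ee_rot: [[-1.0, -0.002, -0.002], [-0.002, 1.0, 0.0], [0.002, 0.0, -1.0]]
force: [-0.5, 0.5, 0.1]
grip_width: 0.0855
```

```bash
cat >> h.py <<'E'
def wrist(fn):
    o=arm.get_obs(); s=snapshot('wrist'); T=s['tool_from_camera']
    p,u,v=cloud(s); W=(p@T[:3,:3].T+T[:3,3])@o['ee_rot'].T+o['position']
    cv2.imwrite(fn,s['img'][:,:,::-1]); return W,u,v,o,s
def rims(W,J,R):
    for n,(x,y,z,d) in J.items():
        q=W[(np.hypot(W[:,0]-x,W[:,1]-y)<d/2+.01)&(abs(W[:,2]-z)<.006)]
        if len(q)>40:
            a=circ(q); print(R,n,a[:2].round(4),'dia',(2*a[2]).round(4),'z99',np.percentile(q[:,2],99).round(4),len(q))
        else: print(n,'few',len(q))
JAR=dict(honey=(.633,.296,.1,.064),sugar=(.4845,.135,.092,.08),ginger=(.638,.1345,.118,.096),crock=(.4655,.291,.108,.112))
LID=dict(honey=(.625,-.108,.055,.026),sugar=(.475,-.1165,.055,.026),ginger=(.483,-.273,.055,.026),crock=(.632,-.264,.055,.026))
E
python3 - <<'E'
from h import *
W,u,v,o,s=wrist('pics/w1.png'); print(o['t'],o['position'],s['tool_from_camera'].round(3).tolist())
rims(W,JAR,'jar')
E
```

```text
3.2 [0.55292904 0.21672765 0.33059105] [[-0.0, -0.945, -0.327, 0.085], [1.0, -0.0, 0.001, -0.001], [-0.001, -0.327, 0.945, -0.143], [0.0, 0.0, 0.0, 1.0]]
jar honey [0.6301 0.2937] dia 0.0575 z99 0.1024 714
jar sugar [0.4825 0.1346] dia 0.0732 z99 0.0943 1134
jar ginger [0.6351 0.1334] dia 0.0892 z99 0.1201 1223
jar crock [0.464  0.2888] dia 0.1047 z99 0.1104 1904
```

View pics/w1.png

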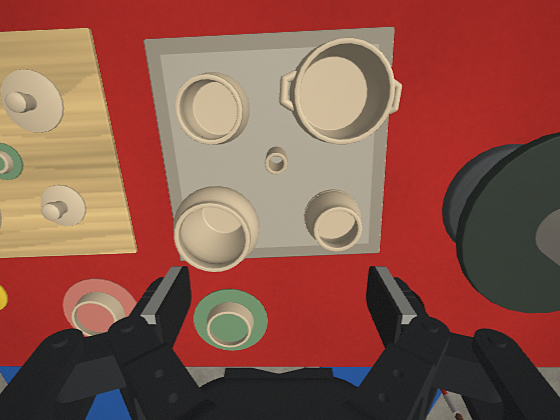

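The wrist view shows all four jars open (ginger (217,228), honey (333,220), sugar (212,107), crock (345,90)) and the prop at (276,160). It agrees with the fixed cameras to about 3 mm. Next, over the lids.

Call:
move_arm(steps=[[0,-0.2,0,0,0,0,60],[0,-0.4,0,0,0,0,60],[0,-0.6,0,0,0,0,60],[0,-0.8,0,0,0,0,60],[0,-1,0,0,0,0,60]])

```text
t: 3.75
position: [0.5536, 0.0151, 0.3314]
ee_rot: [[-1.0, -0.003, 0.0], [-0.003, 1.0, 0.001], [-0.0, 0.001, -1.0]]
force: [0.6, 0.9, -0.8]
grip_width: 0.0651
```

Call:
move_arm(steps=[[0,-0.2,0,0,0,0,60],[0,-0.4,0,0,0,0,60],[0,-0.6,0,0,0,0,60],[0,-0.8,0,0,0,0,60],[0,-1,0,0,0,0,60],[0,-1,0,0,0,0,60],[0,-1,0,0,0,0,60],[0,-1,0,0,0,0,60]])

```text
t: 4.55
position: [0.5545, -0.1827, 0.3311]
ee_rot: [[-1.0, -0.003, -0.0], [-0.003, 1.0, 0.001], [0.0, 0.001, -1.0]]
force: [-0.1, 0.9, 0.7]
grip_width: 0.0653
```

Run:
```python
from h import *
W,u,v,o,s=wrist('pics/w2.png'); print(o['t'],o['position'],o['grip_width'])
for n,(x,y,z,d) in LID.items():
    q=W[(np.hypot(W[:,0]-x,W[:,1]-y)<.02)&(W[:,2]>.05)]
    zt=np.percentile(q[:,2],95); k=q[q[:,2]>zt-.0025]
    h=cv2.minEnclosingCircle(k[:,:2].astype(np.float32))
    print(n,'top',zt.round(4),'mean',k.mean(0).round(4),'encl',np.round(h[0],4),round(2*h[1],4),len(k))
```

```text
4.55 [ 0.55451931 -0.18266845  0.33114659] 0.06534556871867396
honey top 0.0607 mean [ 0.6234 -0.1106  0.0596] encl [ 0.6232 -0.1099] 0.0242 177
sugar top 0.0611 mean [ 0.4747 -0.1191  0.0598] encl [ 0.4748 -0.1193] 0.0246 212
ginger top 0.061 mean [ 0.4823 -0.2758  0.0598] encl [ 0.4829 -0.2755] 0.0235 204
crock top 0.0606 mean [ 0.6313 -0.2665  0.0595] encl [ 0.6318 -0.2668] 0.0248 170
```

View pics/w2.png

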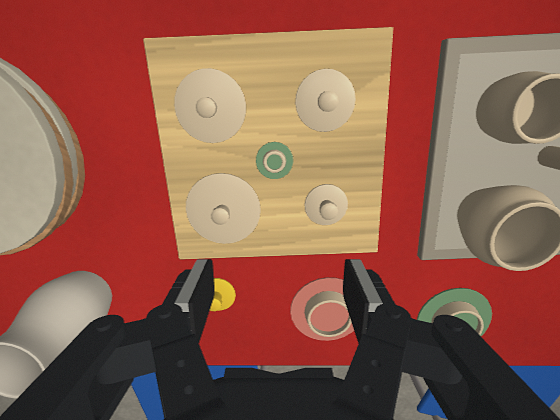

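The wrist view shows ginger (207,107), sugar (328,101), crock (221,213), honey (328,209) and the dish (274,160). Knob tops read 60–61 mm against 59 stated. Honey lid first.

Call:
move_arm(steps=[[-0.07,0.07,0.2,0,0,0,60],[-0.14,0.14,0.4,0,0,0,60],[-0.21,0.21,0.6,0,0,0,60],[-0.28,0.28,0.8,0,0,0,60],[-0.346,0.366,1,0,0,0,60],[-0.346,0.366,1,0,0,0,60],[-0.346,0.366,1,0,0,0,60],[-0.346,0.366,1,0,0,0,60]])

```text
t: 5.4
position: [0.624, -0.1121, 0.133]
ee_rot: [[-1.0, -0.0, 0.002], [-0.0, 1.0, -0.001], [-0.002, -0.001, -1.0]]
force: [0.1, -0.2, -0.9]
grip_width: 0.0654
```

Call:
move_arm(steps=[[0,0.01,0.2,0,0,0,60],[0,0.01,0.35,0,0,0,60],[0,0.01,0.42,0,0,0,60],[0,0.01,0.48,0,0,0,60],[0,0.01,0.48,0,0,0,60],[0,0.01,0.48,0,0,0,60]])

```text
t: 6.0
position: [0.6242, -0.11, 0.0366]
ee_rot: [[-1.0, 0.0, 0.002], [0.0, 1.0, -0.0], [-0.002, -0.0, -1.0]]
force: [0.5, 0.6, 0.9]
grip_width: 0.0652
```

Call:
move_arm(steps=[[0,0,0,0,0,0,120],[0,0,0,0,0,0,160],[0,0,0,0,0,0,200],[0,0,0,0,0,0,230],[0,0,0,0,0,0,230],[0,0,0,0,0,0,230]], squeeze=40)

```text
t: 6.6
position: [0.6239, -0.1098, 0.0362]
ee_rot: [[-1.0, -0.0, 0.001], [-0.0, 1.0, -0.0], [-0.001, -0.0, -1.0]]
force: [-0.9, 0.1, 6.1]
grip_width: 0.0242
```

Call:
move_arm(steps=[[0,0,-0.05,0,0,0,230],[0,0,-0.1,0,0,0,230],[0,0,-0.15,0,0,0,230],[0,0,-0.2,0,0,0,230],[0,0,-0.2,0,0,0,230]])

```text
t: 7.1
position: [0.6245, -0.1098, 0.0773]
ee_rot: [[-1.0, -0.0, 0.003], [-0.0, 1.0, -0.0], [-0.003, -0.0, -1.0]]
force: [0.1, 0.9, -1.2]
grip_width: 0.0242
```

Run:
```python
from h import *
W,u,v,o,s=wrist('pics/w3.png'); print(o['t'],o['position'],o['grip_width'],o['force'])
s=snapshot('scene'); cv2.imwrite('pics/s3.png',cv2.resize(s['img'][150:290,150:330,::-1],None,fx=4,fy=4,interpolation=cv2.INTER_CUBIC))
```

```text
7.1 [ 0.62446314 -0.10983478  0.07730458] 0.024179890318253842 [ 0.07492759  0.87862104 -1.23572084]
```

View pics/s3.png

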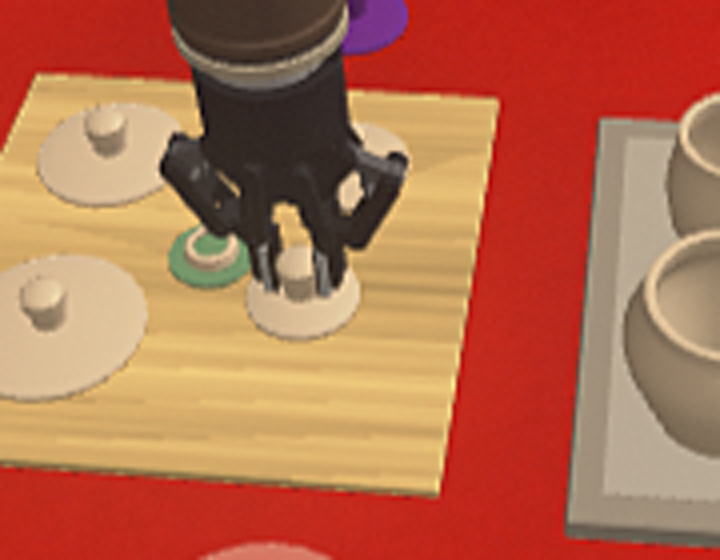

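The crop shows the honey lid held level by its knob at (295,270), clear of the board. On to the honey jar.

Call:
move_arm(steps=[[0,0,-0.2,0,0,0,230],[0,0.05,-0.42,0,0,0,230],[-0.01,0.15,-0.6,0,0,0,230],[-0.02,0.3,-0.7,0,0,0,230],[-0.03,0.5,-0.75,0,0,0,230],[-0.03,0.7,-0.75,0,0,0,230],[-0.03,0.9,-0.75,0,0,0,230],[-0.03,1,-0.75,0,0,0,230]])

```text
t: 8.0
position: [0.6284, 0.0955, 0.2245]
ee_rot: [[-1.0, -0.005, -0.001], [-0.005, 1.0, 0.002], [0.001, 0.002, -1.0]]
force: [-0.4, 0.1, -0.7]
grip_width: 0.0242
```

Call:
move_arm(steps=[[0,0.2,0,0,0,0,230],[0,0.4,0,0,0,0,230],[0,0.6,0,0,0,0,230],[0,0.8,0,0,0,0,230],[0,0.95,0,0,0,0,230],[0,1,0,0,0,0,230],[0,1,0,0,0,0,230],[0,1,0,0,0,0,230]])

```text
t: 8.8
position: [0.6295, 0.2885, 0.2249]
ee_rot: [[-1.0, 0.001, -0.0], [0.001, 1.0, -0.002], [0.0, -0.002, -1.0]]
force: [0.1, -0.1, -0.5]
grip_width: 0.0242
```

Call:
move_arm(steps=[[-0.012,0.032,0.15,0,0,0,230],[-0.012,0.032,0.3,0,0,0,230],[-0.012,0.032,0.42,0,0,0,230],[-0.012,0.032,0.45,0,0,0,230],[-0.012,0.032,0.45,0,0,0,230],[-0.012,0.032,0.45,0,0,0,230]])

```text
t: 9.4
position: [0.6328, 0.296, 0.1369]
ee_rot: [[-1.0, 0.001, 0.002], [0.001, 1.0, 0.001], [-0.002, 0.001, -1.0]]
force: [0.1, 0.5, -0.2]
grip_width: 0.024
```

Run:
```python
from h import *
W,u,v,o,s=wrist('pics/w4.png'); print(o['t'],o['position'],o['grip_width'],o['force'])
a=snapshot('scene')['img'][200:290,360:460,::-1]; b=snapshot('side')['img'][240:330,140:240,::-1]
cv2.imwrite('pics/s4.png',cv2.resize(np.hstack([a,b]),None,fx=4,fy=4,interpolation=cv2.INTER_CUBIC))
```

```text
9.4 [0.6327761  0.29602658 0.13690639] 0.023966789779656893 [ 0.12463176  0.51814251 -0.17552452]
```

View pics/s4.png

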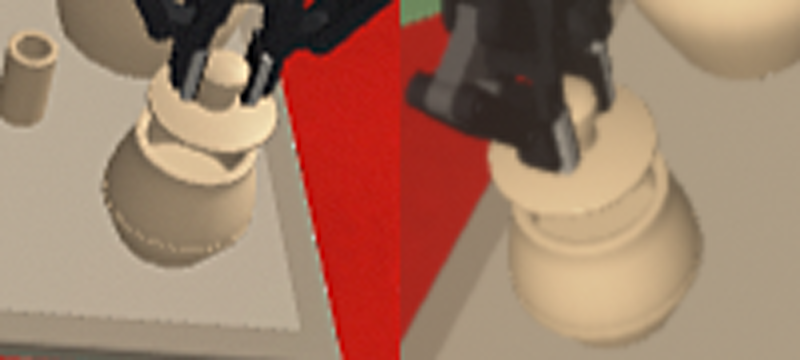

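The lid hovers level and centred over the honey jar's mouth in both views. I lower it gently.

Call:
move_arm(steps=[[0,0,0.03,0,0,0,230],[0,0,0.06,0,0,0,230],[0,0,0.08,0,0,0,230],[0,0,0.1,0,0,0,230],[0,0,0.115,0,0,0,230],[0,0,0.125,0,0,0,230],[0,0,0.125,0,0,0,230]])

```text
t: 10.25
position: [0.6323, 0.2971, 0.1113]
ee_rot: [[-1.0, -0.0, 0.001], [-0.0, 1.0, 0.001], [-0.001, 0.001, -1.0]]
force: [-1.8, -0.5, 5.8]
grip_width: 0.0245
```

Call:
move_arm(steps=[[0,0,0,0,0,0,150],[0,0,0,0,0,0,110],[0,0,0,0,0,0,80],[0,0,0,0,0,0,60],[0,0,0,0,0,0,60],[0,0,-0.15,0,0,0,60],[0,0,-0.3,0,0,0,60],[0,0,-0.5,0,0,0,60],[0,0,-0.6,0,0,0,60],[0,0,-0.6,0,0,0,60]])

```text
t: 11.25
position: [0.6335, 0.2973, 0.2344]
ee_rot: [[-1.0, 0.0, 0.006], [0.0, 1.0, 0.003], [-0.006, 0.003, -1.0]]
force: [-0.2, 0.7, -0.0]
grip_width: 0.0652
```

```bash
cat >> h.py <<'E'
def chk(n,fn=None):
    # flat annular dome/cap level & centre from wrist+scene+side clouds
    x,y,z,d=JAR[n]; W,u,v,o,s=wrist('pics/tmp.png'); print(o['t'],o['position'],o['force'].round(1))
    C={'wrist':W}; I=[]
    for c in ['scene','side']: s=snapshot(c); C[c]=world(s)[0]; I.append(s['img'])
    for c,W in C.items():
        q=W[(np.hypot(W[:,0]-x,W[:,1]-y)<.02)&(W[:,2]>z+.01)&(W[:,2]<z+.06)]
        if len(q)<15: print(c,'few'); continue
        zt=np.percentile(q[:,2],95); k=q[q[:,2]>zt-.003]
        m=W[(abs(np.hypot(W[:,0]-x,W[:,1]-y)-(d/2-.008))<.006)&(abs(W[:,2]-z-.005)<.012)]
        A=np.c_[m[:,:2]-[x,y],np.ones(len(m))]; f=np.linalg.lstsq(A,m[:,2],rcond=None)[0]
        print(c,n,'knobtop above rim',(zt-z).round(4),'(home .034) off',(k.mean(0)[:2]-[x,y]).round(4),'cap tilt',f[:2].round(3),len(m))
    return I
E
python3 -c "from h import *; chk('honey')"
```

```text
11.25 [0.63347475 0.29733213 0.23439189] [-0.2  0.7 -0. ]
wrist honey knobtop above rim 0.0355 (home .034) off [-0.0013  0.0004] cap tilt [-0.005  0.007] 1950
scene honey knobtop above rim 0.0346 (home .034) off [0.0011 0.0015] cap tilt [-0.043  0.021] 280
side honey knobtop above rim 0.0358 (home .034) off [0.0001 0.0029] cap tilt [0.01  0.007] 482
```

The honey lid is home. Next, the sugar lid at (0.475, −0.118).

Call:
move_arm(steps=[[0.08,-0.2,0,0,0,0,60],[0.16,-0.4,0,0,0,0,60],[0.24,-0.6,0,0,0,0,60],[0.32,-0.8,0,0,0,0,60],[0.4,-1,0,0,0,0,60]])

```text
t: 11.9
position: [0.55, 0.0951, 0.2288]
ee_rot: [[-1.0, -0.0, -0.002], [-0.0, 1.0, -0.001], [0.002, -0.001, -1.0]]
force: [0.2, -0.2, -0.4]
grip_width: 0.0651
```

Call:
move_arm(steps=[[0.08,-0.2,0.1,0,0,0,60],[0.16,-0.4,0.2,0,0,0,60],[0.24,-0.6,0.3,0,0,0,60],[0.32,-0.8,0.4,0,0,0,60],[0.39,-1,0.5,0,0,0,60],[0.39,-1,0.5,0,0,0,60],[0.39,-1,0.5,0,0,0,60],[0.39,-1,0.5,0,0,0,60]])

```text
t: 12.7
position: [0.4739, -0.1023, 0.13]
ee_rot: [[-1.0, -0.001, -0.001], [-0.001, 1.0, 0.0], [0.001, 0.0, -1.0]]
force: [-0.3, -0.2, 0.1]
grip_width: 0.0654
```

Call:
move_arm(steps=[[-0.006,-0.078,0.1,0,0,0,60],[-0.006,-0.078,0.25,0,0,0,60],[-0.006,-0.078,0.38,0,0,0,60],[-0.006,-0.078,0.43,0,0,0,60],[-0.006,-0.078,0.47,0,0,0,60],[-0.006,-0.078,0.47,0,0,0,60],[-0.006,-0.078,0.47,0,0,0,60]])

```text
t: 13.4
position: [0.4757, -0.1186, 0.037]
ee_rot: [[-1.0, -0.001, 0.001], [-0.001, 1.0, -0.0], [-0.001, -0.0, -1.0]]
force: [0.3, -0.1, -0.1]
grip_width: 0.0653
```

Call:
move_arm(steps=[[0,0,0,0,0,0,120],[0,0,0,0,0,0,160],[0,0,0,0,0,0,200],[0,0,0,0,0,0,230],[0,0,0,0,0,0,230],[0,0,0,0,0,0,230]])

```text
t: 14.0
position: [0.4753, -0.119, 0.0369]
ee_rot: [[-1.0, 0.0, 0.001], [0.0, 1.0, 0.0], [-0.001, 0.0, -1.0]]
force: [-0.3, -0.4, 6.1]
grip_width: 0.0243
```

Call:
move_arm(steps=[[0,0,-0.05,0,0,0,230],[0,0,-0.12,0,0,0,230],[0,0,-0.3,0,0,0,230],[0,0,-0.5,0,0,0,230],[0,0.1,-0.68,0,0,0,230],[-0.02,0.25,-0.8,0,0,0,230],[-0.04,0.45,-0.8,0,0,0,230],[-0.04,0.65,-0.8,0,0,0,230],[-0.04,0.85,-0.8,0,0,0,230],[-0.04,1,-0.8,0,0,0,230]])

```text
t: 15.0
position: [0.4824, 0.0837, 0.1971]
ee_rot: [[-1.0, -0.002, 0.0], [-0.002, 1.0, 0.001], [-0.0, 0.001, -1.0]]
force: [0.5, -0.4, -0.5]
grip_width: 0.0242
```

Call:
move_arm(steps=[[0,0.15,0,0,0,0,230],[0,0.27,0,0,0,0,230],[0,0.27,0,0,0,0,230],[0,0.27,0,0,0,0,230],[0,0.27,0,0,0,0,230]])

```text
t: 15.5
position: [0.4828, 0.1339, 0.1966]
ee_rot: [[-1.0, 0.001, 0.0], [0.001, 1.0, -0.0], [-0.0, -0.0, -1.0]]
force: [0.5, 0.6, -1.8]
grip_width: 0.0241
```

Call:
move_arm(steps=[[-0.005,0.005,0.15,0,0,0,230],[-0.005,0.005,0.28,0,0,0,230],[-0.005,0.005,0.33,0,0,0,230],[-0.005,0.005,0.33,0,0,0,230],[-0.005,0.005,0.33,0,0,0,230]])

```text
t: 16.0
position: [0.4845, 0.1357, 0.1311]
ee_rot: [[-1.0, 0.001, 0.001], [0.001, 1.0, 0.0], [-0.001, 0.0, -1.0]]
force: [0.7, 0.8, 0.3]
grip_width: 0.0245
```

Call:
move_arm(steps=[[0,0,0.03,0,0,0,230],[0,0,0.06,0,0,0,230],[0,0,0.085,0,0,0,230],[0,0,0.105,0,0,0,230],[0,0,0.12,0,0,0,230],[0,0,0.132,0,0,0,230],[0,0,0.132,0,0,0,230]])

```text
t: 16.7
position: [0.4838, 0.1361, 0.104]
ee_rot: [[-1.0, -0.0, -0.0], [-0.0, 1.0, 0.0], [0.0, 0.0, -1.0]]
force: [-0.7, -0.4, 1.4]
grip_width: 0.0239
```

Call:
move_arm(steps=[[0,0,0.005,0,0,0,230],[0,0,0.005,0,0,0,230]])

```text
t: 16.9
position: [0.484, 0.1361, 0.1039]
ee_rot: [[-1.0, 0.0, 0.0], [0.0, 1.0, 0.001], [-0.0, 0.001, -1.0]]
force: [-5.2, -1.7, 15.2]
grip_width: 0.0239
```

Call:
move_arm(steps=[[0,0,0,0,0,0,150],[0,0,0,0,0,0,110],[0,0,0,0,0,0,80],[0,0,0,0,0,0,60],[0,0,0,0,0,0,60],[0,0,-0.15,0,0,0,60],[0,0,-0.3,0,0,0,60],[0,0,-0.5,0,0,0,60],[0,0,-0.6,0,0,0,60],[0,0,-0.6,0,0,0,60]])

```text
t: 17.9
position: [0.4857, 0.1367, 0.2259]
ee_rot: [[-1.0, -0.0, 0.005], [-0.0, 1.0, 0.002], [-0.005, 0.002, -1.0]]
force: [0.4, 0.1, -1.7]
grip_width: 0.0654
```

```bash
python3 -c "from h import *; chk('sugar')"
```

```text
17.9 [0.4856522  0.13669402 0.22587003] [ 0.4  0.1 -1.7]
wrist sugar knobtop above rim 0.0355 (home .034) off [-0.0021  0.0007] cap tilt [-0.007  0.006] 2702
scene sugar knobtop above rim 0.0348 (home .034) off [0.0006 0.001 ] cap tilt [-0.045  0.026] 278
side sugar knobtop above rim 0.0352 (home .034) off [-0.0005  0.0033] cap tilt [0.007 0.005] 503
```

The sugar lid is home. Ginger lid next, at (0.483, −0.275).

Call:
move_arm(steps=[[0,-0.2,0,0,0,0,60],[0,-0.4,0,0,0,0,60],[0,-0.6,0,0,0,0,60],[0,-0.8,0,0,0,0,60],[0.01,-1,0,0,0,0,60]])

```text
t: 18.55
position: [0.481, -0.0653, 0.2215]
ee_rot: [[-1.0, -0.0, -0.002], [-0.0, 1.0, -0.0], [0.002, -0.0, -1.0]]
force: [1.4, 0.5, -1.0]
grip_width: 0.0652
```

Call:
move_arm(steps=[[0,-0.2,0.1,0,0,0,60],[0,-0.4,0.2,0,0,0,60],[0,-0.6,0.3,0,0,0,60],[0,-0.8,0.4,0,0,0,60],[0,-1,0.5,0,0,0,60],[0,-1,0.5,0,0,0,60],[0,-1,0.5,0,0,0,60],[0,-1,0.5,0,0,0,60]])

```text
t: 19.35
position: [0.4818, -0.2625, 0.1223]
ee_rot: [[-1.0, -0.001, -0.001], [-0.001, 1.0, 0.001], [0.001, 0.001, -1.0]]
force: [-0.2, -0.3, -0.6]
grip_width: 0.0655
```

Call:
move_arm(steps=[[-0.006,-0.062,0.1,0,0,0,60],[-0.006,-0.062,0.22,0,0,0,60],[-0.006,-0.062,0.34,0,0,0,60],[-0.006,-0.062,0.39,0,0,0,60],[-0.006,-0.062,0.43,0,0,0,60],[-0.006,-0.062,0.43,0,0,0,60],[-0.006,-0.062,0.43,0,0,0,60]])

```text
t: 20.05
position: [0.4837, -0.2762, 0.0377]
ee_rot: [[-1.0, -0.001, 0.001], [-0.001, 1.0, -0.0], [-0.001, -0.0, -1.0]]
force: [-0.4, -0.0, 0.8]
grip_width: 0.0651
```

Call:
move_arm(steps=[[0,0,0,0,0,0,120],[0,0,0,0,0,0,160],[0,0,0,0,0,0,200],[0,0,0,0,0,0,230],[0,0,0,0,0,0,230],[0,0,0,0,0,0,230]])

```text
t: 20.65
position: [0.4835, -0.2765, 0.0376]
ee_rot: [[-1.0, 0.0, 0.001], [0.0, 1.0, -0.0], [-0.001, -0.0, -1.0]]
force: [-1.3, 0.7, 6.6]
grip_width: 0.024
```

Call:
move_arm(steps=[[0,0,-0.05,0,0,0,230],[0,0,-0.12,0,0,0,230],[0,0,-0.3,0,0,0,230],[0,0,-0.5,0,0,0,230],[-0.02,0.08,-0.68,0,0,0,230],[-0.08,0.22,-0.8,0,0,0,230],[-0.16,0.4,-0.85,0,0,0,230],[-0.24,0.6,-0.85,0,0,0,230],[-0.32,0.8,-0.85,0,0,0,230],[-0.38,1,-0.85,0,0,0,230]])

```text
t: 21.65
position: [0.5597, -0.0747, 0.2084]
ee_rot: [[-1.0, 0.0, 0.002], [0.0, 1.0, -0.0], [-0.002, -0.0, -1.0]]
force: [0.6, 0.2, -1.8]
grip_width: 0.0241
```

Call:
move_arm(steps=[[-0.08,0.2,0,0,0,0,230],[-0.16,0.4,0,0,0,0,230],[-0.24,0.6,0,0,0,0,230],[-0.32,0.8,0,0,0,0,230],[-0.385,0.95,0,0,0,0,230],[-0.385,1,0,0,0,0,230],[-0.385,1,0,0,0,0,230],[-0.385,1,0,0,0,0,230]])

```text
t: 22.45
position: [0.6357, 0.1221, 0.2075]
ee_rot: [[-1.0, 0.001, 0.0], [0.001, 1.0, -0.001], [-0.0, -0.001, -1.0]]
force: [-0.4, -1.1, -2.9]
grip_width: 0.0245
```

Call:
move_arm(steps=[[-0.006,0.06,0.08,0,0,0,230],[-0.006,0.06,0.18,0,0,0,230],[-0.006,0.06,0.25,0,0,0,230],[-0.006,0.06,0.25,0,0,0,230],[-0.006,0.06,0.25,0,0,0,230]])

```text
t: 22.95
position: [0.6372, 0.1351, 0.1567]
ee_rot: [[-1.0, 0.001, -0.001], [0.001, 1.0, -0.001], [0.001, -0.001, -1.0]]
force: [0.1, 0.2, -0.7]
grip_width: 0.0242
```

Call:
move_arm(steps=[[0,0,0.03,0,0,0,230],[0,0,0.06,0,0,0,230],[0,0,0.085,0,0,0,230],[0,0,0.105,0,0,0,230],[0,0,0.12,0,0,0,230],[0,0,0.13,0,0,0,230],[0,0,0.13,0,0,0,230]])

```text
t: 23.65
position: [0.6374, 0.1358, 0.1309]
ee_rot: [[-1.0, -0.0, 0.0], [-0.0, 1.0, 0.0], [-0.0, 0.0, -1.0]]
force: [0.7, -0.6, -1.2]
grip_width: 0.0239
```

Call:
move_arm(steps=[[0,0,0.004,0,0,0,230],[0,0,0.004,0,0,0,230]])

```text
t: 23.85
position: [0.6375, 0.1358, 0.1307]
ee_rot: [[-1.0, -0.0, 0.001], [-0.0, 1.0, 0.0], [-0.001, 0.0, -1.0]]
force: [-1.0, -0.1, 3.8]
grip_width: 0.0243
```

Contact was felt at the height I predicted. I release and check.

Call:
move_arm(steps=[[0,0,0,0,0,0,150],[0,0,0,0,0,0,110],[0,0,0,0,0,0,80],[0,0,0,0,0,0,60],[0,0,0,0,0,0,60],[0,0,-0.15,0,0,0,60],[0,0,-0.3,0,0,0,60],[0,0,-0.45,0,0,0,60],[0,0,-0.5,0,0,0,60],[0,0,-0.5,0,0,0,60]])

```text
t: 24.85
position: [0.6382, 0.1359, 0.2317]
ee_rot: [[-1.0, -0.0, 0.003], [-0.0, 1.0, 0.001], [-0.003, 0.001, -1.0]]
force: [0.7, 0.9, -0.5]
grip_width: 0.0652
```

```bash
python3 -c "from h import *; chk('ginger')"
```

```text
24.85 [0.63818399 0.13589119 0.2316677 ] [ 0.7  0.9 -0.5]
wrist ginger knobtop above rim 0.0356 (home .034) off [-0.0023  0.001 ] cap tilt [-0.005  0.005] 3854
scene ginger knobtop above rim 0.035 (home .034) off [-0.0001  0.0023] cap tilt [-0.018  0.01 ] 514
side ginger knobtop above rim 0.0357 (home .034) off [-0.0004  0.0036] cap tilt [0.002 0.004] 609
```

The ginger lid is home. Crock lid last, at (0.632, −0.266).

Call:
move_arm(steps=[[0,-0.2,0,0,0,0,60],[0,-0.4,0,0,0,0,60],[0,-0.6,0,0,0,0,60],[0.01,-0.8,0,0,0,0,60],[0.02,-1,0,0,0,0,60]])

```text
t: 25.5
position: [0.6323, -0.0656, 0.2284]
ee_rot: [[-1.0, -0.0, -0.003], [-0.0, 1.0, -0.0], [0.003, -0.0, -1.0]]
force: [0.1, -0.1, 0.7]
grip_width: 0.0652
```

Call:
move_arm(steps=[[0,-0.2,0.1,0,0,0,60],[0,-0.4,0.2,0,0,0,60],[0,-0.6,0.3,0,0,0,60],[0,-0.8,0.4,0,0,0,60],[0,-1,0.5,0,0,0,60],[0,-1,0.5,0,0,0,60],[0,-1,0.5,0,0,0,60],[0,-1,0.5,0,0,0,60]])

```text
t: 26.3
position: [0.6335, -0.2626, 0.1294]
ee_rot: [[-1.0, -0.001, -0.001], [-0.001, 1.0, 0.001], [0.001, 0.001, -1.0]]
force: [0.8, -0.2, 1.3]
grip_width: 0.0654
```

Call:
move_arm(steps=[[0.01,-0.014,0.1,0,0,0,60],[0.01,-0.014,0.25,0,0,0,60],[0.01,-0.014,0.37,0,0,0,60],[0.01,-0.014,0.42,0,0,0,60],[0.01,-0.014,0.465,0,0,0,60],[0.01,-0.014,0.465,0,0,0,60],[0.01,-0.014,0.465,0,0,0,60]])

```text
t: 27.0
position: [0.6321, -0.267, 0.0382]
ee_rot: [[-1.0, -0.001, 0.001], [-0.001, 1.0, -0.0], [-0.001, -0.0, -1.0]]
force: [0.3, -0.0, 0.5]
grip_width: 0.0654
```

Call:
move_arm(steps=[[0,0,0,0,0,0,120],[0,0,0,0,0,0,160],[0,0,0,0,0,0,200],[0,0,0,0,0,0,230],[0,0,0,0,0,0,230],[0,0,0,0,0,0,230]], squeeze=45)

```text
t: 27.6
position: [0.6317, -0.2671, 0.038]
ee_rot: [[-1.0, -0.0, 0.001], [-0.0, 1.0, -0.0], [-0.001, -0.0, -1.0]]
force: [-1.7, 1.2, 6.6]
grip_width: 0.0237
```

Call:
move_arm(steps=[[0,0,-0.05,0,0,0,230],[0,0,-0.12,0,0,0,230],[0,0,-0.3,0,0,0,230],[0,0,-0.5,0,0,0,230],[0.02,0.08,-0.68,0,0,0,230],[0.06,0.22,-0.82,0,0,0,230],[0.12,0.4,-0.9,0,0,0,230],[0.18,0.6,-0.9,0,0,0,230],[0.24,0.8,-0.9,0,0,0,230],[0.3,1,-0.9,0,0,0,230]])

```text
t: 28.6
position: [0.5707, -0.0658, 0.2184]
ee_rot: [[-1.0, 0.0, 0.002], [0.0, 1.0, 0.0], [-0.002, 0.0, -1.0]]
force: [0.7, 2.8, -1.8]
grip_width: 0.0239
```

Call:
move_arm(steps=[[0.06,0.2,0,0,0,0,230],[0.12,0.4,0,0,0,0,230],[0.18,0.6,0,0,0,0,230],[0.24,0.8,0,0,0,0,230],[0.3,1,0,0,0,0,230]])

```text
t: 29.1
position: [0.5107, 0.1342, 0.2184]
ee_rot: [[-1.0, 0.0, 0.001], [0.0, 1.0, 0.001], [-0.001, 0.001, -1.0]]
force: [0.6, 0.3, -2.0]
grip_width: 0.024
```

Call:
move_arm(steps=[[0.06,0.2,0,0,0,0,230],[0.12,0.4,0,0,0,0,230],[0.18,0.6,0,0,0,0,230],[0.23,0.75,0,0,0,0,230],[0.23,0.78,0,0,0,0,230],[0.23,0.78,0,0,0,0,230],[0.23,0.78,0,0,0,0,230]])

```text
t: 29.8
position: [0.4659, 0.2875, 0.2176]
ee_rot: [[-1.0, 0.001, 0.001], [0.001, 1.0, -0.0], [-0.001, -0.0, -1.0]]
force: [0.1, -1.0, -2.4]
grip_width: 0.024
```

Call:
move_arm(steps=[[0.006,0.008,0.12,0,0,0,230],[0.006,0.008,0.25,0,0,0,230],[0.006,0.008,0.35,0,0,0,230],[0.006,0.008,0.35,0,0,0,230],[0.006,0.008,0.35,0,0,0,230]])

```text
t: 30.3
position: [0.4648, 0.2892, 0.1477]
ee_rot: [[-1.0, 0.002, 0.0], [0.002, 1.0, -0.0], [-0.0, -0.0, -1.0]]
force: [0.7, 0.1, -0.9]
grip_width: 0.0241
```

Call:
move_arm(steps=[[0,0,0.03,0,0,0,230],[0,0,0.06,0,0,0,230],[0,0,0.085,0,0,0,230],[0,0,0.105,0,0,0,230],[0,0,0.118,0,0,0,230],[0,0,0.126,0,0,0,230],[0,0,0.126,0,0,0,230]])

```text
t: 31.0
position: [0.464, 0.2905, 0.1217]
ee_rot: [[-1.0, -0.0, -0.0], [-0.0, 1.0, -0.0], [0.0, -0.0, -1.0]]
force: [-0.5, 0.3, -1.7]
grip_width: 0.0241
```

Call:
move_arm(steps=[[0,0,0.004,0,0,0,230],[0,0,0.007,0,0,0,230],[0,0,0.007,0,0,0,230]])

```text
t: 31.3
position: [0.4642, 0.2906, 0.1209]
ee_rot: [[-1.0, 0.0, 0.0], [0.0, 1.0, 0.0], [-0.0, 0.0, -1.0]]
force: [-0.4, -1.8, 2.5]
grip_width: 0.024
```

Call:
move_arm(steps=[[0,0,0,0,0,0,150],[0,0,0,0,0,0,110],[0,0,0,0,0,0,80],[0,0,0,0,0,0,60],[0,0,0,0,0,0,60],[0,0,-0.15,0,0,0,60],[0,0,-0.35,0,0,0,60],[0,0,-0.6,0,0,0,60],[0,0,-0.85,0,0,0,60],[0,0,-1,0,0,0,60]])

```text
t: 32.3
position: [0.4649, 0.2908, 0.3246]
ee_rot: [[-1.0, 0.0, 0.004], [0.0, 1.0, 0.003], [-0.004, 0.003, -1.0]]
force: [-0.3, 0.7, -0.0]
grip_width: 0.0652
```

Call:
move_arm(steps=[[0.2,0.1,0,0,0,0,60],[0.3,0.3,0,0,0,0,60],[0.4,0.5,0,0,0,0,60],[0.5,0.7,0,0,0,0,60],[0.6,0.9,0,0,0,0,60],[0.6,1,0,0,0,0,60],[0.6,1,0,0,0,0,60]])

```text
t: 33.0
position: [0.3419, 0.4937, 0.3196]
ee_rot: [[-1.0, -0.005, -0.001], [-0.005, 1.0, -0.0], [0.001, -0.0, -1.0]]
force: [0.2, -0.2, -0.7]
grip_width: 0.0656
```

Run:
```python
from h import *
for n in JAR: I=chk(n)
for c,n in [('scene','kiln_prop'),('scene','small_dish'),('side','small_dish')]:
    print(c,n,recognise(c,n)[:1])
cv2.imwrite('pics/end.png',np.hstack([cv2.resize(I[0][100:310,100:460],(400,233))[:,:,::-1],cv2.resize(I[1][90:390,110:410],(233,233))[:,:,::-1]]))
```

```text
33.0 [0.34188157 0.49368312 0.31958581] [ 0.2 -0.2 -0.7]
wrist honey knobtop above rim 0.0354 (home .034) off [-0.0011  0.0043] cap tilt [-0.202 -0.071] 45
scene honey knobtop above rim 0.0346 (home .034) off [0.0016 0.0011] cap tilt [-0.047  0.028] 278
side honey knobtop above rim 0.0358 (home .034) off [0.0002 0.0024] cap tilt [0.013 0.006] 481
33.15 [0.34469061 0.48955739 0.32034623] [-0.3 -0.   0.5]
wrist sugar knobtop above rim 0.0348 (home .034) off [-0.0016  0.0073] cap tilt [-0.006 -0.008] 802
scene sugar knobtop above rim 0.0342 (home .034) off [0.0008 0.0023] cap tilt [-0.032  0.017] 262
side sugar knobtop above rim 0.0358 (home .034) off [0.0001 0.0038] cap tilt [0.003 0.011] 507
33.3 [0.34487817 0.48938042 0.32081834] [ 0.5  0.4 -0.6]
wrist ginger knobtop above rim 0.0351 (home .034) off [-0.0055  0.0013] cap tilt [-0.     0.008] 571
scene ginger knobtop above rim 0.0348 (home .034) off [0.0001 0.0017] cap tilt [-0.022  0.011] 516
side ginger knobtop above rim 0.0355 (home .034) off [-0.0009  0.0036] cap tilt [0.006 0.003] 605
33.45 [0.34449052 0.48990488 0.32081861] [0.5 0.  0.5]
wrist crock knobtop above rim 0.0354 (home .034) off [-0.002   0.0004] cap tilt [-0.002 -0.002] 1918
scene crock knobtop above rim 0.034 (home .034) off [ 0.0021 -0.0004] cap tilt [-0.016  0.005] 453
side crock knobtop above rim 0.0356 (home .034) off [0.0005 0.0014] cap tilt [0.004 0.001] 1323
scene kiln_prop [{'position': [0.5609, 0.2142, 0.0571], 'conf': 0.8}]
scene small_dish [{'position': [0.5681, -0.183, 0.0252], 'conf': 0.71}]
side small_dish [{'position': [0.5558, -0.1768, 0.0226], 'conf': 0.49}]
```

View pics/end.png

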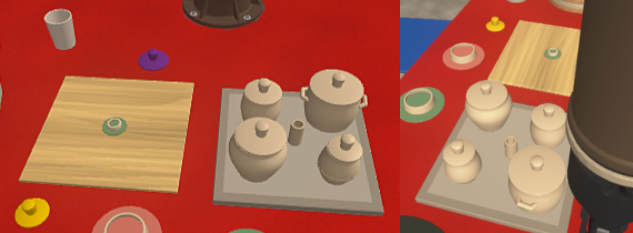

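The final views show all four lids seated level on their jars, the board empty except for the dish, and the prop in place. I hand in.

```bash
python3 -c "from plant import job; print(job.job_done())"
```

```text
the job is handed in; nothing more can be done
None
```

All four lids (honey, sugar, ginger, crock) are on their own jars, and I handed the job in at about 33.5 s of the 109 s allowed. Each was gripped by its knob, lowered until contact was felt, released, and checked again.

**Height:** knob tops stand 34–36 mm above the rims, where home is 34 mm. The cameras read heights about 1–2 mm high throughout, so I take the lids as fully home.

**Centring:** the fixed cameras and the close wrist views put each knob within about 4 mm of its jar's axis.

**Level:** the wrist and side views show cap tilts of about 0.015 or less.

**Checks that disagreed:**
- The scene camera's cap-tilt fit gave up to about 0.055 for the honey lid and 0.05 for the sugar lid. It sees only part of each cap, so I trusted the other views.
- From the distant, oblique final wrist position, the sugar knob read up to 7 mm off and the honey cap fit was not usable, with only 45 points. Both had read fine from directly above.

**Bystanders:** prop and dish readings match the first ones within about 4 mm. The prop's only usable pair is from the scene camera, because the first side-view reading of it was a wrong detection. I did not refit the jar positions after placing the lids, but the lids sit where the jars were first measured.

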